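# Move a window stay along by two holes

## Robot

A 7-joint arm with a two-finger parallel gripper is mounted at the origin on a cart in front of the work surface, level with it; the furniture and walls round the work are solid. World frame = base frame: x ahead of the robot, y to its left, z up, the work surface at z = 0. Lengths are in mm, angles in rad, forces in N, time in s.
With the tool pointing down it reaches from about 400 to 875 mm from the base axis. Payload 4.4 kg.
Tool frame: the origin (TCP) lies at the very end of the fingers, on their centre line; the grasp point (between the pads) lies 19 mm behind it; z points along the fingers, y is the direction in which the jaws open and shut (so a half turn about z gives the same grasp; the last joint's range is limited). The gripper opens to 85 mm and grips with 20 to 120 N. Pads are 22 mm wide; open, the fingers measure 114 mm over their backs; the gripper's body (76 mm by 85 mm) begins 54 mm behind the grasp point. The pads swing forward as they close: fully open they stand 13 mm farther back than shut.
Start: joints at [1.184, 0.628, 0.038, 1.517, -0.027, 0.996, -0.02], TCP at [204.99, -616.844, 231.313] pointing down, gripper open.
Joint ranges: [-3.06, 3.06], [-0.37, 2.12], [-1.25, 1.32], [0.18, 2.47], [-1.1, 4.24], [0.23, 1.98], [-2.94, 2.94]. Speed limits (rad/s): [2.57, 2.57, 3.14, 3.14, 3.14, 3.14, 3.14].

## Interface

Orientations are given as [roll, pitch, yaw] about the fixed x, y, z axes, in that order (R = Rz(yaw) Ry(pitch) Rx(roll)).
In Python, from cell import read_state, get_image, finish_job gives the robot as it stands.
- The arm moves only by the tool carry_out, never from a script. Its argument "series" is a list that holds one entry, the list of rows, each a list of 7 numbers: the shift along the tool's x, y, z in cm, then the turn, a rotation vector about the tool's x, y, z in rad, then the finger opening in cm, from 0 to 8.54. In form: [[[x, y, z, wx, wy, wz, grip], ...]]. A call has 1 to 5 rows; each row is the pose to reach, as a shift and turn from the pose commanded when the call began, along the tool's axes at that moment; what a row does not reach only later rows make up. A row lasts 1/12 s, in which the tool goes at most 41.7 mm and 7.16 degrees, less where a joint would pass 70% of its speed; a pose out of reach is approached as far as the arm can. A call with a gripper value outside its range is refused whole. The fingers move at their own pace and stop on an object; the grip force is fixed at half the most. Time passes only in rows, so rows that repeat a pose let the fingers close. It gives the time, the measured TCP pose, the force and the opening at its end, in the units of the state.
- read_state(): the state, without advancing time (a new reading comes with each control period).
- get_image(name): name is "scene" or "top"; returns a dict with "img" (400x640x3 uint8, blue, green, red), "z_map" (400x640 float32, mm along the optical axis (not along the pixel's ray), 0 where there is no reading), "mtx" (3x3 intrinsics, pixels), "T" (4x4, takes a point from camera to world coordinates). Camera axes: x right, y down, z forward; pixel columns grow to the right and rows downward; lengths in mm; the calibration is good to about 2 mm. A picture is of the moment at which its call begins.
- finish_job(): hands the job in, once; it reports no verdict.
The state is a dict: "clock": time; "qpos": joint angles; "qd": joint speeds; "tau": joint torques, N m; "eef_pos": TCP position; "tool_rot": TCP orientation; "force": force on the tool from outside, world axes, zero at the start; "torque": the same for the moment, N m; "width": finger opening in mm.
Only numpy, scipy, OpenCV 4.12 (cv2) and the standard library are available. Lean on these libraries where they do the work, as an engineer would, in place of code of your own. Each camera call takes 0.05 s, during which the arm holds its last target.

## Task

The small steel window standing on the bench is propped too wide open: its stay hangs on the pin by the first hole, the one next to the ball end. Take the stay by its ball, lift it clear off the pin, draw the window in with it and drop the third hole from the ball over the pin, right down on the shoulder, so that the window stands part open; then let go. The holes were punched by eye, so feel for the pin lightly and never bear or pull hard on it, and leave the tools lying round about where they are.

Things in the scene. Friction and masses are not known exactly. Their poses are not given: they have to be found in the camera images.
- window_frame: Fixed timber sill board (312 mm along y, 150 deep, 30 thick; front edge at x = -95 mm) carrying an upright grey steel frame, 300 wide, at x = +20 mm: bottom bar 42 mm, head 236 mm above the bench. Origin: on the bench; z up, x through the window away from the robot, y to the left.
- sash: Unglazed grey steel sash, 250 mm wide, 46 to 206 mm above the bench. Origin: on its upright hinge axis at bench height, at (20, 128) mm in window_frame. From the hinge it runs along its -y, x to the outside; shut, its axes are the frame's. It opens away from the robot (counterclockwise from above) to 1.4 rad; hinge friction of 0.3 N m (2 N at the stay) holds it where it is left.
- stay: Flat dark steel bar, 18 x 5 mm, 300 g. Origin: its underside at its pivot, which is at (-20, -150, 48) mm in sash; x along the bar to the ball, z up. On the pivot it swings sideways freely and tips up (to 0.6 rad) stiffly; let go, it sinks gently by its weight, off the pin to 0.04 rad below level. Starts level with the first of its four holes (10 mm, at x = 205 mm) on the pin.
- third_hole (a point): Underside of the stay at x = 133 mm in stay, where the third hole from the ball (10 mm wide) should be. The second to fourth holes follow the first at about 36 mm apart toward the pivot, but were punched by eye: the true third hole is up to 8 mm from this point, either way along the bar.
- ball (a point): Centre of the 22 mm steel ball on the end of the stay, at x = 275, z = 16 mm in stay: the place to grip, 64 mm above the bench when the stay is level. The ball is twice as far from the pivot as the third hole, so a push down on it reaches the pin doubled.
- pin_stud: Fixed pin on the sill board, at (-45, 8) mm in window_frame. Origin: on its axis, on top of the board (30 mm above the bench). A shoulder 16 mm across, its top 18 mm above the origin, on which the stay rests level; above it the peg, 8 mm across, flat top 34 mm above the origin. Held by two small screws: the stay must not load it with over 25 N.
- oil_can: Copper-coloured oil can with a spout, 61 mm across, 181 mm high, standing right of the window. Origin at its underside. Leave it standing.
- file: File with a red handle, 239 mm long, 27 mm high, lying right in front of the window. Leave it.
- horseshoe: Flat steel horseshoe, 118 x 124 x 9 mm, lying near the front edge of the bench. Leave it.

How it is judged:
By the outcome, as a careful person would: the job done as asked, in the order asked, and still so for the second after the job is handed in, with the robot touching nothing.
It also fails if it takes over 58 s, if anything falls off the work surface, if the arm or the gripper's body presses on something with over 40 N, if the wrist force passes 120 N, or if a joint passes its speed limit or range.

## Working session

There is one attempt and no reset: what is moved stays moved. The work goes in short steps, Python scripts to look and compute and a tool call to move; the robot and the scene stay as the last step left them, time stands still between calls to the robot, and variables do not carry over. Pictures are saved under pics/ and viewed, and the job is handed in when it is done.

Besides the shell and the picture viewer there is one more tool, called after "Request:" in YAML: its name, and indented under it one key for each argument. carry_out: Moves the arm, as the interface text tells. Its arguments: {"type":"object","properties":{"series":{"type":"array","items":{"type":"array","items":{"type":"array","items":{"type":"number"}}}}},"required":["series"]}

```bash
ls; mkdir -p pics; python3 - <<'E'
from cell import *
import cv2,numpy as np
s=read_state()
for k,v in s.items(): print(k,np.round(v,3))
for n in("scene","top"):
    d=get_image(n); cv2.imwrite(f"pics/{n}0.png",d["img"]); np.savez(f"{n}0.npz",**d); print(d["mtx"],np.round(d["T"],3))
E
```

```text
pics
clock 0.0
qpos [ 1.184  0.629  0.038  1.518 -0.027  0.996 -0.02 ]
qd [ 0.001 -0.001 -0.    -0.001 -0.    -0.     0.   ]
tau [-0.0000e+00 -5.6341e+01  1.2260e+00 -1.9345e+01  1.1000e-02  1.1000e-02
 -0.0000e+00]
eef_pos [ 204.79  -616.239  230.389]
tool_rot [-3.14   0.     0.321]
force [-0.367  0.199  0.172]
torque [ 0.015 -0.027  0.007]
width 85.456
[[481.82481704   0.         321.84349923]
 [  0.         481.82481704 192.50053319]
 [  0.           0.           1.        ]] [[-8.58000e-01 -3.13000e-01  4.06000e-01  3.20800e+01]
 [-5.13000e-01  4.94000e-01 -7.02000e-01  9.84979e+02]
 [ 1.90000e-02 -8.11000e-01 -5.85000e-01  7.82414e+02]
 [ 0.00000e+00  0.00000e+00  0.00000e+00  1.00000e+00]]
[[457.64316128   0.         319.25177365]
 [  0.         457.64316128 196.02506691]
 [  0.           0.           1.        ]] [[ 2.800000e-02 -9.940000e-01  1.050000e-01  3.889370e+02]
 [-9.990000e-01 -3.000000e-02 -1.700000e-02  1.794990e+02]
 [ 2.000000e-02 -1.050000e-01 -9.940000e-01  1.131714e+03]
 [ 0.000000e+00  0.000000e+00  0.000000e+00  1.000000e+00]]
```

View pics/scene0.png

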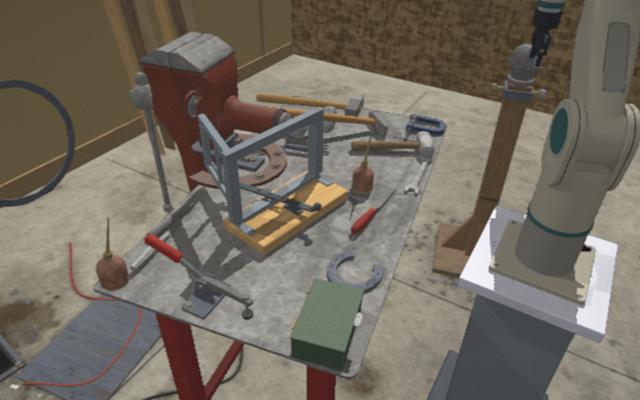

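View pics/top0.png

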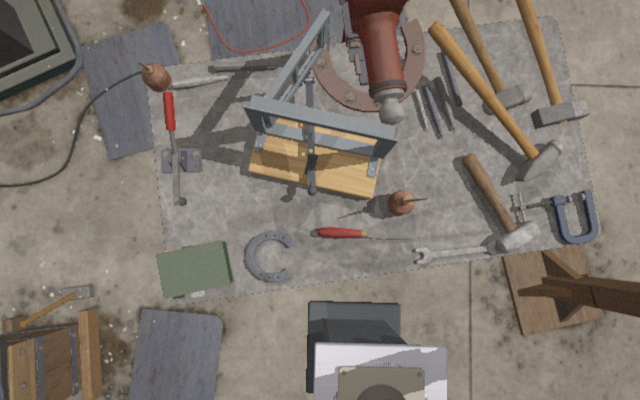

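```bash
cat > h.py <<'E'
import numpy as np,cv2
from cell import *
def ld(n):
    return dict(np.load(n+".npz"))
def ray(d,u,v):
    r=np.array([(u-d["mtx"][0,2])/d["mtx"][0,0],(v-d["mtx"][1,2])/d["mtx"][1,1],1.])
    return d["T"][:3,3], d["T"][:3,:3]@r
def onz(d,u,v,z):
    c,r=ray(d,u,v); return c+r*(z-c[2])/r[2]
def proj(d,p):
    q=np.linalg.inv(d["T"])@np.append(p,1); q=d["mtx"]@q[:3]; return q[:2]/q[2]
def tri(d1,p1,d2,p2):
    c1,r1=ray(d1,*p1);c2,r2=ray(d2,*p2)
    A=np.stack([r1,-r2],1);t=np.linalg.lstsq(A,c2-c1,rcond=None)[0]
    a=c1+r1*t[0];b=c2+r2*t[1]; return (a+b)/2,np.linalg.norm(a-b)
E
python3 - <<'E'
from h import *
a=ld("top0")["img"][90:210,235:405]; cv2.imwrite("pics/t1.png",cv2.resize(a,None,fx=4.6,fy=4.6,interpolation=cv2.INTER_CUBIC))
a=ld("scene0")["img"][100:260,190:370]; cv2.imwrite("pics/s1.png",cv2.resize(a,None,fx=3.7,fy=3.7,interpolation=cv2.INTER_CUBIC))
E
```

```text
(no output)
```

View pics/t1.png

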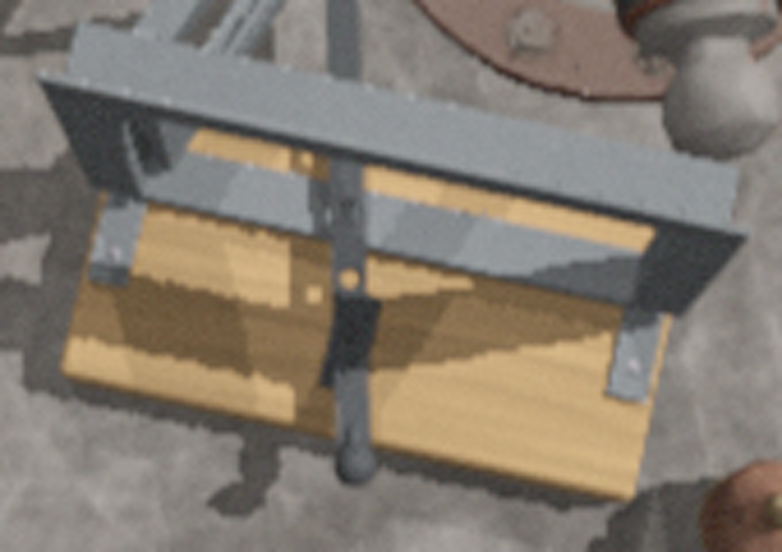

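View pics/s1.png

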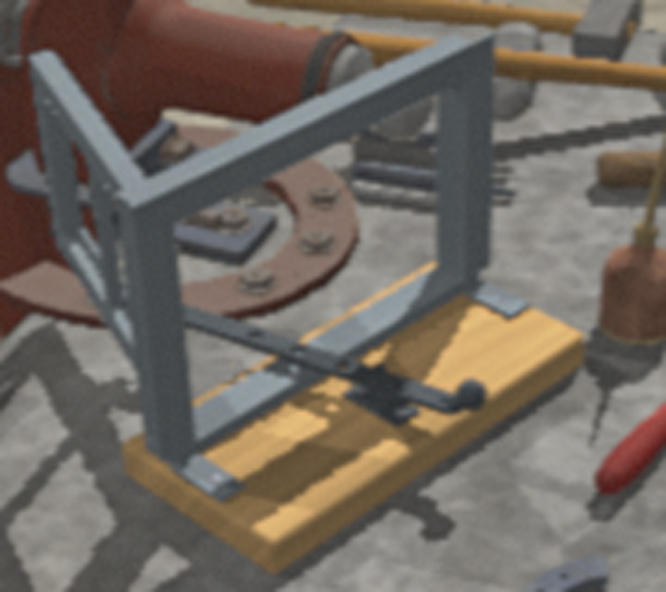

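```bash
python3 - <<'E'
from h import *
t=ld("top0");s=ld("scene0")
T=lambda x,y:(235+(x+.5)/4.6-.5,90+(y+.5)/4.6-.5)
S=lambda x,y:(190+(x+.5)/3.7-.5,100+(y+.5)/3.7-.5)
P={}
print("top corners",[np.round(onz(t,*T(*p),30),1) for p in((62,373),(630,494))])
print("scene corners",[np.round(onz(s,*S(*p),30),1) for p in((273,545),(584,343),(126,452))])
print("ball tri",tri(t,T(355,462),s,S(470,394)))
print("hole2 z53",onz(t,*T(348,278),53), "hole3",onz(t,*T(348,210),53))
# full board from cloud, both cams
allp=[]
for d in(t,s):
    h=cv2.cvtColor(d["img"],cv2.COLOR_BGR2HSV)
    m=(h[...,0]>8)&(h[...,0]<25)&(h[...,1]>90)&(d["z_map"]>0)
    v,u=np.nonzero(m);z=d["z_map"][v,u]
    c=np.stack([(u-d["mtx"][0,2])/d["mtx"][0,0]*z,(v-d["mtx"][1,2])/d["mtx"][1,1]*z,z])
    w=(d["T"][:3,:3]@c).T+d["T"][:3,3]
    b=proj
    w=w[(abs(w[:,2]-30)<7)&(w[:,0]>350)&(w[:,0]<720)&(w[:,1]>-50)&(w[:,1]<400)]
    print(len(w),np.median(w[:,2])); r=cv2.minAreaRect(w[:,:2].astype(np.float32)); print(r,cv2.boxPoints(r))
E
```

```text
top corners [array([562.2, 334.6,  30. ]), array([507. ,  33.2,  30. ])]
scene corners [array([558.3, 338. ,  30. ]), array([496.9,  45. ,  30. ]), array([694.6, 316.2,  30. ])]
ball tri (array([514.45698175, 178.11279857,  62.83712436]), np.float64(2.795741314726991))
hole2 z53 [613.20087702 185.20243001  53.        ] hole3 [649.29001309 186.27883519  53.        ]
4702 29.159756137844624
((593.6582641601562, 136.46009826660156), (377.9527893066406, 162.67626953125), 75.31392669677734) [[467.06766  -25.721237]
 [624.4292   -66.96339 ]
 [720.2489   298.64142 ]
 [562.8873   339.88358 ]]
2626 28.435691085684084
((593.2274169921875, 136.09063720703125), (393.24951171875, 165.6790771484375), 75.44129943847656) [[463.6219  -33.39711]
 [623.98114 -75.04414]
 [722.83295 305.57837]
 [562.4737  347.2254 ]]
```

```bash
python3 - <<'E'
from h import *
t=ld("top0");s=ld("scene0")
def cloud(d,u0,u1,v0,v1):
    v,u=np.mgrid[v0:v1,u0:u1];v=v.ravel();u=u.ravel();z=d["z_map"][v,u];k=z>0;u,v,z=u[k],v[k],z[k]
    c=np.stack([(u-d["mtx"][0,2])/d["mtx"][0,0]*z,(v-d["mtx"][1,2])/d["mtx"][1,1]*z,z])
    return (d["T"][:3,:3]@c).T+d["T"][:3,3],u,v
w,u,v=cloud(s,470,570,0,280)
for p in [(520,60),(505,120),(495,180),(525,92),(520,50),(545,30),(548,5)]:
    i=np.nonzero((abs(u-p[0])<2)&(abs(v-p[1])<2))[0]; print(p,np.round(np.median(w[i],0)))
# tall things anywhere on the bench region
for d in(t,s):
  w,u,v=cloud(d,0,640,0,400)
  k=(w[:,2]>60)&(w[:,0]>150)&(w[:,0]<900)&(abs(w[:,1])<800)
  q=np.round(w[k]/100).astype(int); a,c=np.unique(q[:,:2],axis=0,return_counts=True)
  print([(tuple(int(y)*100 for y in x),int(w[k][(q[:,:2]==x).all(1)][:,2].max())) for x,n in zip(a,c) if n>6])
# board front edge
for d,c in((t,(310,180)),(s,(300,220))):
    h=cv2.cvtColor(d["img"],cv2.COLOR_BGR2HSV)
    m=((h[...,0]>8)&(h[...,0]<25)&(h[...,1]>90)).astype(np.uint8)
    w,u,v=cloud(d,0,640,0,400)
    k=(m[v,u]>0)&(abs(w[:,2]-29)<5)&(w[:,0]>450)&(w[:,0]<720)&(w[:,1]>25)&(w[:,1]<360)
    w=w[k]; 
    b=np.round(w[:,1]/10).astype(int); e=np.array([[w[b==i,0].min(),i*10] for i in range(6,32) if (b==i).sum()>5])
    L=cv2.fitLine(e.astype(np.float32),cv2.DIST_HUBER,0,.01,.01).ravel();print("front line",L,"yaw",np.arctan2(-L[0],L[1]) if L[1]>0 else np.arctan2(L[0],-L[1]))
E
```

```text
(520, 60) [ 265. -760.  192.]
(505, 120) [ 261. -764.  -41.]
(495, 180) [ 238. -769. -305.]
(525, 92) [ 221. -772.   80.]
(520, 50) [ 275. -780.  221.]
(545, 30) [ 194. -579.  355.]
(548, 5) [ 205. -579.  423.]
[((300, 400), 68), ((300, 500), 67), ((400, 400), 67), ((400, 500), 67), ((500, -100), 180), ((500, 0), 128), ((500, 200), 77), ((500, 500), 65), ((600, 0), 240), ((600, 100), 238), ((600, 200), 238), ((600, 300), 238), ((600, 500), 105), ((700, -300), 76), ((700, -200), 79), ((700, 0), 205), ((700, 100), 229), ((700, 200), 232), ((700, 300), 238), ((700, 500), 125), ((800, -300), 73), ((800, -200), 108), ((800, -100), 108), ((800, 0), 202), ((800, 100), 199), ((800, 200), 210), ((800, 600), 179), ((900, -200), 104), ((900, -100), 119), ((900, 0), 254), ((900, 100), 266), ((900, 200), 209)]
[((200, -800), 235), ((200, -700), 335), ((200, -600), 439), ((200, -500), 348), ((300, -800), 237), ((300, -700), 193), ((300, 400), 66), ((300, 500), 66), ((400, 400), 65), ((400, 500), 64), ((500, -100), 180), ((500, 0), 140), ((500, 200), 74), ((500, 500), 64), ((600, 0), 235), ((600, 100), 237), ((600, 200), 236), ((600, 300), 236), ((600, 500), 103), ((700, -300), 72), ((700, -200), 75), ((700, 0), 201), ((700, 100), 227), ((700, 200), 228), ((700, 300), 237), ((700, 500), 122), ((800, -200), 101), ((800, 0), 200), ((800, 100), 199), ((800, 200), 206), ((800, 600), 178), ((900, -100), 112), ((900, 0), 296), ((900, 100), 319), ((900, 200), 206)]
front line [1.9033851e-01 9.8171854e-01 5.3659906e+02 2.0700000e+02] yaw -0.19150695
front line [1.8409923e-01 9.8290765e-01 5.3129352e+02 1.8326689e+02] yaw -0.18515535
```

Request:
carry_out:
  series:
    - [[7.1, -6.4, -0.2, 0, 0, 0.05, 8.5], [14.2, -12.8, -0.4, 0, 0, 0.1, 8.5], [21.3, -19.2, -0.6, 0, 0, 0.15, 8.5], [28.4, -25.6, -0.8, 0, 0, 0.2, 8.5], [35.5, -32.2, -1, 0, 0, 0.256, 8.5]]

```text
clock: 0.52
eef_pos: [308.1, -433.6, 235.3]
tool_rot: [-3.141, 0.0, 0.062]
force: [1.4, 0.1, 0.3]
width: 85.1
```

Request:
carry_out:
  series:
    - [[3.4, -7.3, 0, 0, 0, 0, 8.5], [6.8, -14.6, 0, 0, 0, 0, 8.5], [10.2, -22, 0, 0, 0, 0, 8.5], [13.6, -29.2, 0, 0, 0, 0, 8.5], [17, -36.4, 0, 0, 0, 0, 8.5]]

```text
clock: 0.93
eef_pos: [383.3, -239.4, 235.6]
tool_rot: [-3.141, 0.0, 0.064]
force: [1.4, -1.1, 0.4]
width: 85.0
```

Request:
carry_out:
  series:
    - [[1.7, -3.7, 0, 0, 0, 0, 8.5], [3.4, -7.4, 0, 0, 0, 0, 8.5], [5.1, -11, 0, 0, 0, 0, 8.5], [6.7, -14.5, 0, 0, 0, 0, 8.5], [8.1, -17.7, 0, 0, 0, 0, 8.5]]

```text
clock: 1.35
eef_pos: [453.0, -57.0, 235.6]
tool_rot: [-3.141, -0.0, 0.066]
force: [0.5, 0.1, -0.4]
width: 85.0
```

Request:
carry_out:
  series:
    - [[1.3, -3.9, 0, 0, 0, 0, 8.5], [2.6, -7.8, 0, 0, 0, 0, 8.5], [3.9, -11.7, 0, 0, 0, 0, 8.5], [5.2, -15.6, 0, 0, 0, 0, 8.5], [6.5, -19.5, 0, 0, 0, 0, 8.5]]

```text
clock: 1.77
eef_pos: [504.7, 141.2, 235.5]
tool_rot: [3.141, 0.0, 0.065]
force: [0.5, -0.3, -1.1]
width: 85.2
```

```bash
cat >> h.py <<'E'
from scipy.spatial.transform import Rotation as Ro
def rel(p,Rt,p0,R0):
    "shift cm and rotvec in the tool axes at p0,R0"
    return np.round(R0.inv().apply(np.array(p)-p0)/10,2), np.round((R0.inv()*Rt).as_rotvec(),3)
E
python3 - <<'E'
from h import *
for n in("scene","top"):
    d=get_image(n); np.savez(f"{n}1.npz",**d)
    cv2.imwrite(f"pics/{n}1.png",d["img"])
s=read_state();print(s["eef_pos"],s["tool_rot"],s["clock"])
E
```

```text
[505.47676714 148.12267061 235.39495639] [-3.13648243e+00 -1.75116956e-03  7.59418554e-02] 1.8667
```

View pics/scene1.png

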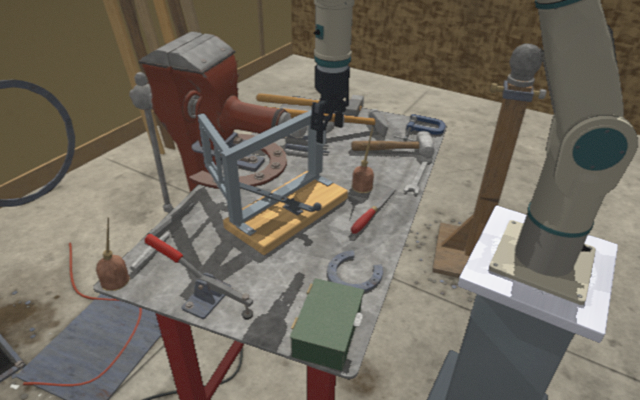

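```bash
python3 - <<'E'
from h import *
t=ld("top0");s=ld("scene0")
a=t["img"][172:200,298:328];a=cv2.resize(a,None,fx=16,fy=16,interpolation=cv2.INTER_NEAREST)
b=s["img"][194:218,302:332];b=cv2.resize(b,None,fx=16,fy=16,interpolation=cv2.INTER_NEAREST)
c=np.zeros((450,980,3),np.uint8);c[:448,:480]=a;c[:384,490:970]=b
cv2.imwrite("pics/b.png",cv2.resize(c,None,fx=.8,fy=.8))
E
```

```text
(no output)
```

View pics/b.png

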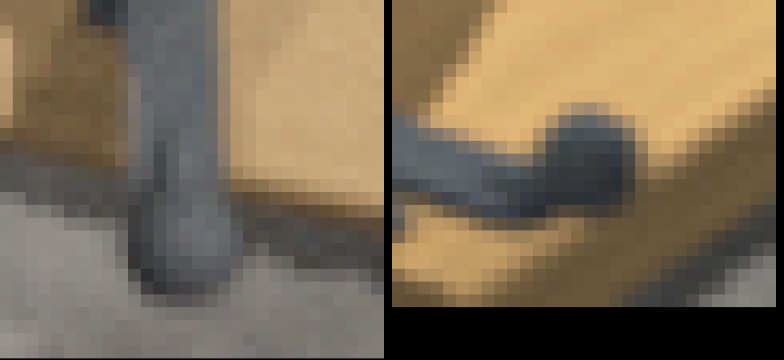

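View pics/top1.png

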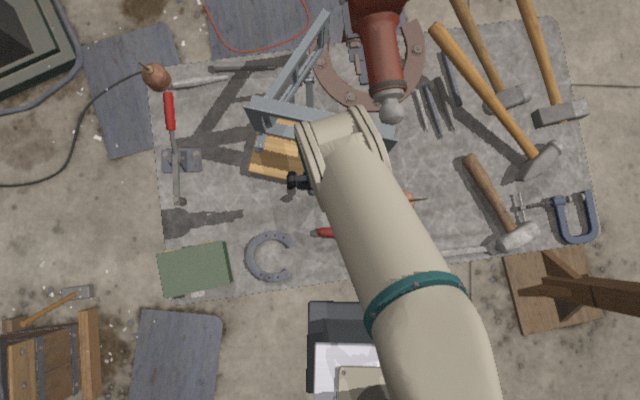

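```bash
python3 - <<'E'
from h import *
t=ld("top0");s=ld("scene0")
bt=(312.0,190.7); print("top@64",onz(t,*bt,64))
c=(np.linalg.inv(s["T"])@np.array([514,178,64,1]))[2]; r=11*481.8/c*12.8;print("scene ball radius zoomed px",r)
bs=(302+(636-r-392)/12.8-.5,194+(104+r)/12.8-.5);print(bs,"scene@64",onz(s,*bs,64),tri(t,bt,s,bs))
print("bar at z53", onz(t,311.3,172+40/12.8-.5,53))
# board pin from geometry
psi=-.188;R=np.array([[np.cos(psi),-np.sin(psi)],[np.sin(psi),np.cos(psi)]])
E
```

```text
top@64 [514.0481205  178.16960482  64.        ]
scene ball radius zoomed px 57.367026593222015
(np.float64(316.08070104740455), np.float64(206.10679895259548)) scene@64 [513.56930625 179.68128044  64.        ] (array([514.30471091, 178.22060605,  62.73142698]), np.float64(0.23883269253290365))
bar at z53 [553.81200333 180.95574517  53.        ]
```

Request:
carry_out:
  series:
    - [[0.6, -1.5, 3.5, 0, 0, 0, 8.5], [1.05, -3.0, 7, 0, 0, 0, 8.5], [1.05, -3.0, 10.5, 0, 0, 0, 8.5], [1.05, -3.0, 11.5, 0, 0, 0, 8.5], [1.05, -3.0, 11.5, 0, 0, 0, 8.5]]

```text
clock: 2.28
eef_pos: [510.9, 168.3, 118.0]
tool_rot: [3.139, 0.007, 0.065]
force: [-0.8, -0.5, 0.8]
width: 85.2
```

```bash
python3 - <<'E'
from h import *
for n in("scene",):
    d=get_image(n); np.savez(f"{n}2.npz",**d)
    cv2.imwrite(f"pics/{n}2.png",cv2.resize(d["img"][60:240,210:400],None,fx=3.3,fy=3.3,interpolation=cv2.INTER_CUBIC))
s=read_state();print(s["eef_pos"],s["tool_rot"],s["clock"],s["force"])
E
```

```text
[512.63993034 168.58656217 120.08335951] [3.14015779e+00 2.73441545e-03 6.38567295e-02] 2.3333 [-0.29725626 -0.01031885  0.313865  ]
```

View pics/scene2.png

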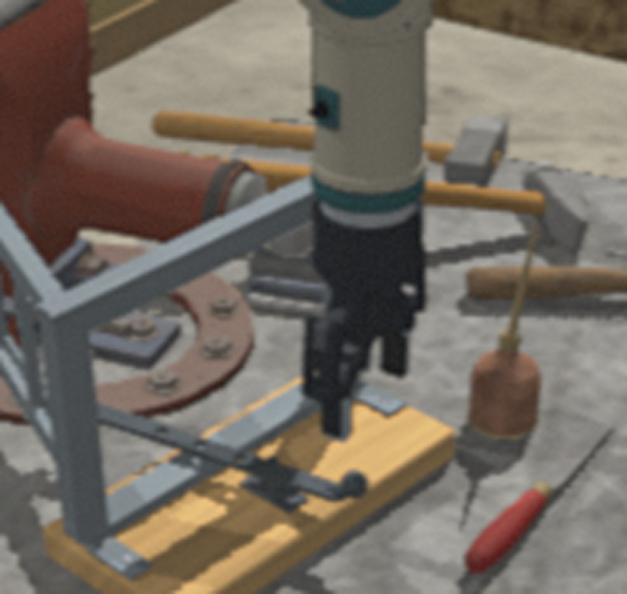

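Request:
carry_out:
  series:
    - [[0.2, -1.0, 2, 0, 0, 0, 7], [0.2, -1.0, 4, 0, 0, 0, 6], [0.2, -1.0, 6, 0, 0, 0, 5], [0.2, -1.0, 7.5, 0, 0, 0, 4], [0.2, -1.0, 7.5, 0, 0, 0, 4]]

```text
clock: 2.75
eef_pos: [514.7, 178.9, 45.5]
tool_rot: [3.141, 0.001, 0.064]
force: [-0.5, 0.4, 0.7]
width: 40.2
```

Request:
carry_out:
  series:
    - [[0, 0, 0, 0, 0, 0, 3.5], [0, 0, 0, 0, 0, 0, 3], [0, 0, 0, 0, 0, 0, 3]]

```text
clock: 3.0
eef_pos: [516.1, 180.1, 47.6]
tool_rot: [-3.141, -0.003, 0.064]
force: [0.8, 0.2, 0.8]
width: 30.2
```

```bash
python3 - <<'E'
from h import *
for n in("scene",):
    d=get_image(n); np.savez(f"{n}3.npz",**d)
    cv2.imwrite(f"pics/{n}3.png",cv2.resize(d["img"][140:240,250:370],None,fx=6,fy=6,interpolation=cv2.INTER_CUBIC))
s=read_state();print(s["eef_pos"],s["tool_rot"],s["clock"],s["force"],s["width"])
E
```

```text
[515.96382447 180.14358527  47.38849183] [-3.14071546e+00 -2.95979384e-03  6.43953283e-02] 3.05 [-0.67108487  0.9204402  -0.64480286] 29.85783288421469
```

View pics/scene3.png

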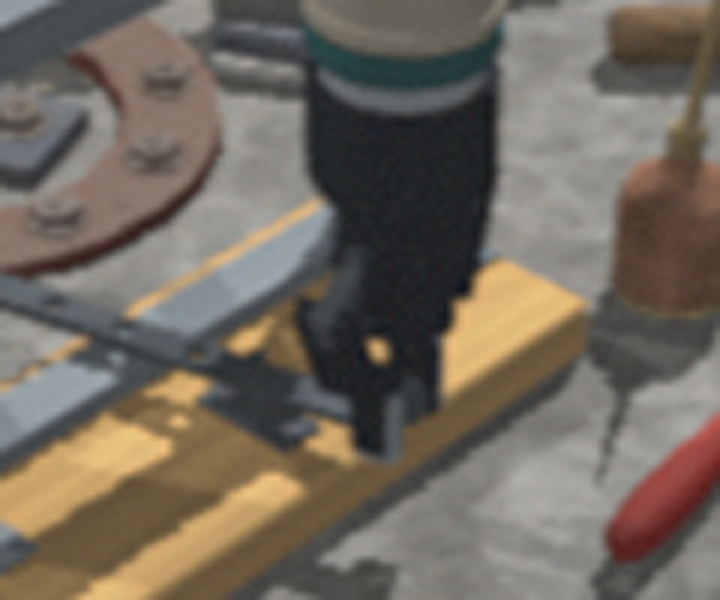

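Request:
carry_out:
  series:
    - [[-0.16, 0.12, 0.25, 0, 0, 0, 2.8], [-0.16, 0.12, 0.25, 0, 0, 0, 2.6], [-0.16, 0.12, 0.25, 0, 0, 0, 2.5], [-0.16, 0.12, 0.25, 0, 0, 0, 2.4]]

```text
clock: 3.38
eef_pos: [513.2, 178.6, 43.3]
tool_rot: [3.142, -0.0, 0.065]
force: [0.2, 0.4, -1.3]
width: 24.1
```

Request:
carry_out:
  series:
    - [[0, 0, 0, 0, 0, 0, 2.35], [0, 0, 0, 0, 0, 0, 2.3]]

```text
clock: 3.55
eef_pos: [513.2, 178.7, 43.2]
tool_rot: [3.142, 0.0, 0.065]
force: [-0.4, -1.0, -0.1]
width: 22.8
```

Request:
carry_out:
  series:
    - [[0, 0, 0, 0, 0, 0, 2.2], [0, 0, 0, 0, 0, 0, 2.0], [0, 0, 0, 0, 0, 0, 1.5]]

```text
clock: 3.8
eef_pos: [513.2, 178.4, 43.4]
tool_rot: [3.141, -0.0, 0.065]
force: [-0.0, -1.1, 1.6]
width: 19.2
```

Request:
carry_out:
  series:
    - [[0, 0, 0, 0, 0, 0, 1.5], [0, 0, 0, 0, 0, 0, 1.5]]

```text
clock: 3.97
eef_pos: [513.2, 178.4, 43.3]
tool_rot: [3.141, -0.0, 0.065]
force: [-0.9, -0.4, 3.6]
width: 18.7
```

```bash
python3 - <<'E'
from h import *
for n in("scene",):
    d=get_image(n); np.savez(f"{n}4.npz",**d)
    cv2.imwrite(f"pics/{n}4.png",cv2.resize(d["img"][160:230,270:350],None,fx=9,fy=8,interpolation=cv2.INTER_CUBIC))
s=read_state();print(s["eef_pos"],s["tool_rot"],s["clock"],s["force"],s["width"])
E
```

```text
[513.21747514 178.44376549  43.33591347] [ 3.14140470e+00 -6.99990147e-05  6.46126935e-02] 4.0167 [-1.34075188 -1.33165837  4.25156947] 19.170798033887394
```

View pics/scene4.png

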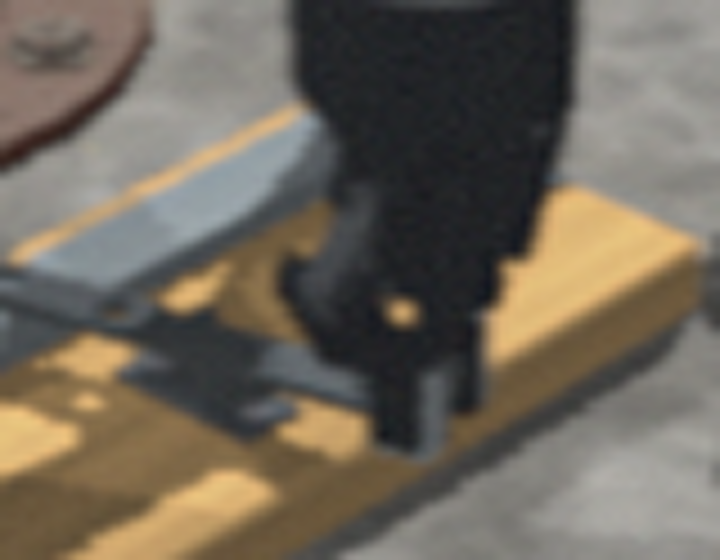

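```bash
python3 - <<'E'
from h import *
t=ld("top0");s=ld("scene0")
a=cv2.resize(t["img"][122:178,300:322],None,fx=10,fy=10,interpolation=cv2.INTER_CUBIC)
b=cv2.resize(s["img"][178:214,236:312],None,fx=7,fy=10,interpolation=cv2.INTER_CUBIC)
c=np.zeros((570,770,3),np.uint8);c[:560,:220]=a;c[:360,230:762]=b
c=cv2.convertScaleAbs(c,alpha=1.6)
cv2.imwrite("pics/hz.png",c)
# predicted pixels of nominal holes & pin top
B=np.array([513.8,178.6]);e=np.array([np.cos(.065),np.sin(.065)])
for x in(205,169,133,97):
    q=np.append(B+e*(275-x),50.5);p=proj(t,q);r=proj(s,q)
    print(x,"top zoom",(p-[300,122]+.5)*10,"scene zoom",(r-[236,178]+.5)*[7,10]+[230,0])
q=np.append(B+e*70,64);print("pintop",(proj(t,q)-[300,122]+.5)*10,(proj(s,q)-[236,178]+.5)*[7,10]+[230,0])
E
```

```text
205 top zoom [112.50366432 409.24480691] scene zoom [622.56780789 245.37468116]
169 top zoom [107.21388835 261.42357757] scene zoom [536.82102499 204.73537588]
133 top zoom [101.95999791 114.6051587 ] scene zoom [452.8640658  164.94434955]
97 top zoom [ 96.74162906 -31.2206197 ] scene zoom [370.64146968 125.97531686]
pintop [112.6165506  399.09687685] [621.90164514 202.31468857]
```

View pics/hz.png

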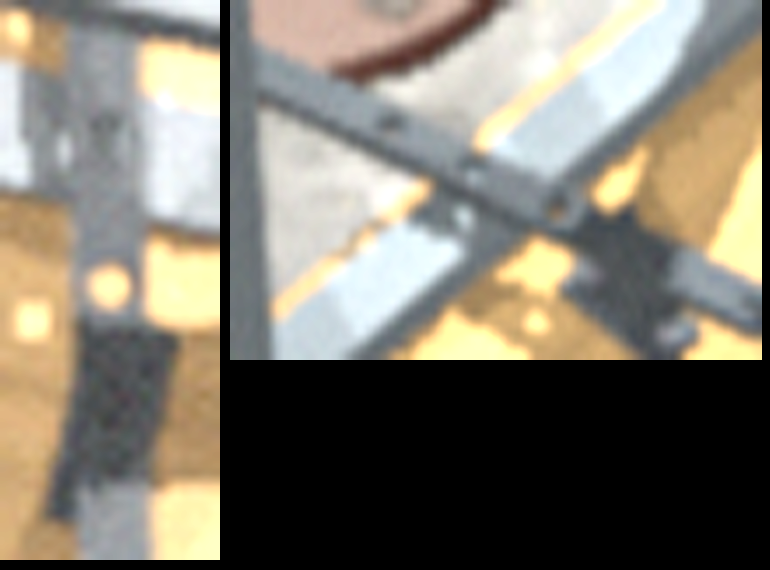

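```bash
python3 - <<'E'
from h import *
t=ld("top0");s=ld("scene0")
T=lambda x,y:(300+x/10-.5,122+y/10-.5)
S=lambda x,y:(236+(x-230)/7-.5,178+y/10-.5)
B=np.array([513.8,178.6]);e=np.array([np.cos(.065),np.sin(.065)])
X=lambda p:275-(p[:2]-B)@e
h2=onz(t,*T(110,288),50.5);h3=onz(t,*T(105,125),50.5)
s2=onz(t,*T(33,322),30);s3=onz(t,*T(65,150),42)
g=(s2-h2)[:2]/20.5; print("sun",g); h3s=s3[:2]-g*8.5
print("x: h2",X(h2),"h3",X(h3),"h3 by shadow",X(h3s),h3,h3s)
for n,p in(("h2",(560,207)),("h3",(470,168)),("h4",(390,122))): print("scene",n,X(onz(s,*S(*p),50.5)),X(onz(s,*S(*p),53)))
for n,p,z in(("s2",(537,322),30),("s3",(462,218),42)):
    q=onz(s,*S(*p),z);print("scene shadow",n,X(q[:2]-g*(50.5-z)))
E
```

```text
sun [-0.23361972  0.90953405]
x: h2 175.50500267327809 h3 135.57760319750784 h3 by shadow 137.89475599488253 [652.96969716 187.01503401  50.5       ] [650.52770925 188.8575347 ]
scene h2 176.89263004723244 178.69076615933102
scene h3 139.2304244053755 141.1572034156223
scene h4 102.31257577536059 104.36545518148779
scene shadow s2 176.4704497783724
scene shadow s3 140.25357998353604
```

```bash
cat >> h.py <<'E'
PSI=-.182
P=np.array([583.6,183.1])
def fr2w(v): # frame offset from pin
    c,s=np.cos(PSI),np.sin(PSI); return np.array([c*v[0]-s*v[1],s*v[0]+c*v[1]])
H=P+fr2w((65,120))
def pivot(th):
    c,s=np.cos(th),np.sin(th); return H+fr2w((-20*c+150*s,-20*s-150*c))
from scipy.optimize import brentq
def theta(dist): return brentq(lambda t:np.linalg.norm(pivot(t)-P)-dist,0.,1.4)
def stay(th,phi,tau):
    "ball pos and TCP pose; phi = world yaw of ball->pivot (tool yaw)"
    e=np.array([np.cos(phi),np.sin(phi)]);pv=pivot(th)
    b=np.append(pv-e*(275*np.cos(tau)-16*np.sin(tau)),48+275*np.sin(tau)+16*np.cos(tau))
    R=Ro.from_euler("xyz",[np.pi,0,phi])*Ro.from_rotvec([0,-tau,0])
    return b, b+R.apply([0,0,20.7]), R
def onpin(x,tau=0):
    "stay with its point x over the pin"
    th=theta(x*np.cos(tau)); d=pivot(th)-P
    return th,np.arctan2(d[1],d[0]),tau
E
python3 - <<'E'
from h import *
a=onpin(205);print(a,stay(*a)[:2]); b=onpin(138);print(b,stay(*b)[:2])
p0,R0=stay(*a)[1:]
print("lift")
for t in np.linspace(.013,.13,10): q=stay(a[0],a[1],t); print(np.round(t,3),*rel(q[1],q[2],p0,R0))
E
```

```text
(1.2190306614915527, np.float64(0.06208122020897023), 0) (array([513.73484941, 178.75710548,  64.        ]), array([513.73484941, 178.75710548,  43.3       ]))
(0.6313984192787819, np.float64(-0.2755123868278185), 0) (array([451.76682701, 220.36948483,  64.        ]), array([451.76682701, 220.36948483,  43.3       ]))
lift
0.013 [-0.    0.   -0.36] [ 0.    -0.013 -0.   ]
0.026 [-0.    0.   -0.72] [ 0.    -0.026 -0.   ]
0.039 [ 0.    0.   -1.07] [ 0.    -0.039 -0.   ]
0.052 [ 0.01  0.   -1.43] [ 0.    -0.052  0.   ]
0.065 [ 0.03  0.   -1.79] [ 0.    -0.065 -0.   ]
0.078 [ 0.05  0.   -2.14] [ 0.    -0.078  0.   ]
0.091 [ 0.07 -0.   -2.5 ] [ 0.    -0.091  0.   ]
0.104 [ 0.1   0.   -2.86] [ 0.    -0.104  0.   ]
0.117 [ 0.13  0.   -3.21] [ 0.    -0.117 -0.   ]
0.13 [ 0.17  0.   -3.57] [ 0.   -0.13 -0.  ]
```

Request:
carry_out:
  series:
    - [[0, 0, -0.2, 0, -0.007, 0, 1.5], [0, 0, -0.36, 0, -0.013, 0, 1.5], [0, 0, -0.54, 0, -0.02, 0, 1.5]]

```text
clock: 4.27
eef_pos: [513.1, 178.7, 48.4]
tool_rot: [-3.142, 0.021, 0.065]
force: [0.7, -0.8, -2.1]
width: 18.7
```

```bash
python3 - <<'E'
from h import *
s=read_state();print(s["eef_pos"],s["tool_rot"],s["clock"],s["force"],s["torque"],s["width"])
E
```

```text
[513.09882929 178.74837828  48.44058443] [-3.14151007  0.02094183  0.06477165] 4.2667 [ 0.68285178 -0.80522988 -2.13810597] [-0.03673677 -0.1321378  -0.0549131 ] 18.74125449992281
```

```bash
cat > w.py <<'E'
from h import *
import sys
# usage: w.py "x_or_th.." ; each arg th,phi,tau ; first = current
a=[tuple(map(float,v.split(","))) for v in sys.argv[1:]]
p0,R0=stay(*a[0])[1:]
for v in a[1:]:
    q=stay(*v); print(v,*[list(map(float,z)) for z in rel(q[1],q[2],p0,R0)])
E
python3 w.py 1.219,.0621,.0196 1.219,.0621,.042 1.219,.0621,.064 1.219,.0621,.086 1.219,.0621,.108 1.219,.0621,.13
python3 w.py 1.219,.0621,.13 1.219,.0621,.14 1.219,.0621,.15 1.219,.0621,.165
```

```text
(1.219, 0.0621, 0.042) [-0.0, 0.0, -0.62] [0.0, -0.022, -0.0]
(1.219, 0.0621, 0.064) [0.01, 0.0, -1.22] [0.0, -0.044, 0.0]
(1.219, 0.0621, 0.086) [0.03, 0.0, -1.83] [0.0, -0.066, 0.0]
(1.219, 0.0621, 0.108) [0.07, 0.0, -2.43] [0.0, -0.088, 0.0]
(1.219, 0.0621, 0.13) [0.12, 0.0, -3.03] [-0.0, -0.11, 0.0]
(1.219, 0.0621, 0.14) [-0.0, -0.0, -0.28] [-0.0, -0.01, -0.0]
(1.219, 0.0621, 0.15) [-0.0, 0.0, -0.55] [0.0, -0.02, -0.0]
(1.219, 0.0621, 0.165) [0.0, 0.0, -0.96] [-0.0, -0.035, -0.0]
```

Request:
carry_out:
  series:
    - [[0, 0, -0.62, 0, -0.022, 0, 1.5], [0.01, 0, -1.22, 0, -0.044, 0, 1.5], [0.03, 0, -1.83, 0, -0.066, 0, 1.5], [0.07, 0, -2.43, 0, -0.088, 0, 1.5], [0.12, 0, -3.03, 0, -0.11, 0, 1.5]]

```text
clock: 4.68
eef_pos: [514.4, 178.7, 79.0]
tool_rot: [-3.142, 0.133, 0.065]
force: [-0.3, -0.3, -1.8]
width: 18.9
```

Request:
carry_out:
  series:
    - [[0, 0, -0.28, 0, -0.01, 0, 1.5], [0, 0, -0.55, 0, -0.02, 0, 1.5], [0, 0, -0.96, 0, -0.035, 0, 1.5], [0, 0, -0.96, 0, -0.035, 0, 1.5]]

```text
clock: 5.02
eef_pos: [516.4, 178.9, 88.5]
tool_rot: [-3.141, 0.166, 0.065]
force: [-0.0, -0.6, -2.0]
width: 18.8
```

```bash
python3 - <<'E'
from h import *
for n in("scene",):
    d=get_image(n); np.savez(f"{n}5.npz",**d)
    cv2.imwrite(f"pics/{n}5.png",cv2.resize(d["img"][130:230,230:350],None,fx=6,fy=6,interpolation=cv2.INTER_CUBIC))
s=read_state();print(s["eef_pos"],s["tool_rot"],s["clock"],s["force"],s["width"])
print(stay(1.219,.0621,.165)[:2])
E
```

```text
[516.31513176 178.87795029  88.24825322] [-3.14143354  0.16484304  0.06470775] 5.0667 [-0.94604857 -0.50542657 -1.54018318] 18.904775015208223
(array([520.08302626, 179.14319131, 108.95208471]), array([516.68955685, 178.93218554,  88.53322475]))
```

View pics/scene5.png

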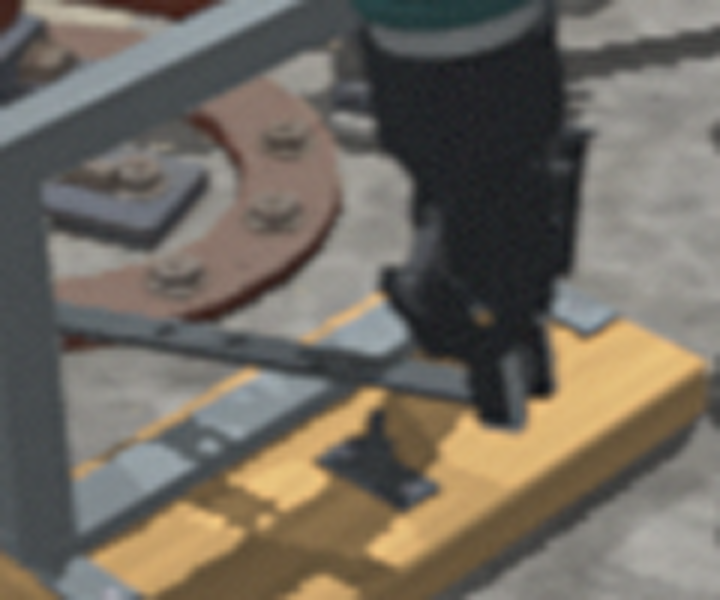

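```bash
python3 - <<'E'
from h import *
s=ld("scene5")
a=cv2.resize(s["img"][178:216,236:316],None,fx=10,fy=10,interpolation=cv2.INTER_CUBIC);cv2.imwrite("pics/hz5.png",cv2.convertScaleAbs(a,alpha=1.7))
q=lambda p:(np.array(proj(s,p))-[236,178]+.5)*10
print("pred pin top, shoulder",q(np.append(P,64)),q(np.append(P,48)))
th,phi,tau=1.219,.0621,.165
e=np.array([np.cos(phi),np.sin(phi)]);pv=pivot(th)
for x in(205,175.5,169,138,133,100): 
    print(x,q(np.append(pv-e*(x*np.cos(tau)-2.5*np.sin(tau)),48+x*np.sin(tau)+2.5)))
E
```

```text
pred pin top, shoulder [560.13693579 202.28708901] [561.2613285  253.25951651]
205 [547.58366717 133.25883104]
175.5 [447.74215998 116.39900543]
169 [426.0390224  112.73408565]
138 [323.96509899  95.49728107]
133 [307.72002402  92.75404193]
100 [201.98623221  74.89921039]
```

View pics/hz5.png

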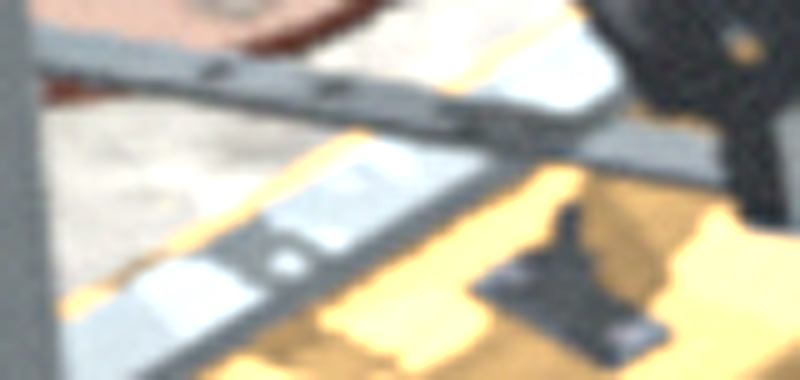

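```bash
python3 - <<'E'
from h import *
def go(st,l):
    p0,R0=stay(*st)[1:]
    for v in l:
        q=stay(*v); r=rel(q[1],q[2],p0,R0); print(np.round(v,4),list(map(float,r[0])),list(map(float,r[1])))
t=.165
c=(1.219,.0621,t)
xs=[204,200,195,189,183];L=[onpin(x,t) for x in xs];go(c,L)
xs=[176,169,162,156,150];M=[onpin(x,t) for x in xs];print();go(L[-1],M)
xs=[145,141.5,139,137.5,137.5];N=[onpin(x,t) for x in xs];print();go(M[-1],N)
E
```

```text
[1.1819 0.0416 0.165 ] [-0.37, -0.15, 0.06] [0.003, -0.0, 0.02]
[1.1438 0.0205 0.165 ] [-0.75, -0.31, 0.13] [0.007, 0.0, 0.041]
[ 1.0971 -0.0055  0.165 ] [-1.23, -0.54, 0.2] [0.011, -0.0, 0.067]
[ 1.0423 -0.0361  0.165 ] [-1.79, -0.84, 0.3] [0.016, -0.0, 0.097]
[ 0.9888 -0.0663  0.165 ] [-2.34, -1.17, 0.39] [0.021, -0.0, 0.127]

[ 0.9277 -0.101   0.165 ] [-0.68, -0.34, 0.11] [0.006, -0.0, 0.034]
[ 0.868  -0.1353  0.165 ] [-1.34, -0.73, 0.22] [0.011, 0.0, 0.068]
[ 0.8094 -0.1693  0.165 ] [-1.98, -1.15, 0.33] [0.017, 0.0, 0.102]
[ 0.7602 -0.1982  0.165 ] [-2.53, -1.55, 0.42] [0.022, -0.0, 0.13]
[ 0.7116 -0.227   0.165 ] [-3.05, -1.99, 0.51] [0.026, -0.0, 0.159]

[ 0.6717 -0.251   0.165 ] [-0.48, -0.31, 0.08] [0.004, -0.0, 0.024]
[ 0.644  -0.2678  0.165 ] [-0.82, -0.54, 0.14] [0.007, -0.0, 0.04]
[ 0.6243 -0.2798  0.165 ] [-1.05, -0.71, 0.18] [0.009, -0.0, 0.052]
[ 0.6126 -0.2871  0.165 ] [-1.19, -0.82, 0.2] [0.01, -0.0, 0.059]
[ 0.6126 -0.2871  0.165 ] [-1.19, -0.82, 0.2] [0.01, -0.0, 0.059]
```

Request:
carry_out:
  series:
    - [[-0.37, -0.15, 0.06, 0.003, 0, 0.02, 1.5], [-0.75, -0.31, 0.13, 0.007, 0, 0.041, 1.5], [-1.23, -0.54, 0.2, 0.011, 0, 0.067, 1.5], [-1.79, -0.84, 0.3, 0.016, 0, 0.097, 1.5], [-2.34, -1.17, 0.39, 0.021, 0, 0.127, 1.5]]

```text
clock: 5.48
eef_pos: [491.4, 189.0, 88.4]
tool_rot: [3.141, 0.164, -0.068]
force: [3.2, -0.5, -3.0]
width: 18.6
```

Request:
carry_out:
  series:
    - [[-0.68, -0.34, 0.11, 0.006, 0, 0.034, 1.5], [-1.34, -0.73, 0.22, 0.011, 0, 0.068, 1.5], [-1.98, -1.15, 0.33, 0.017, 0, 0.102, 1.5], [-2.53, -1.55, 0.42, 0.022, 0, 0.13, 1.5], [-3.05, -1.99, 0.51, 0.026, 0, 0.159, 1.5]]

```text
clock: 5.9
eef_pos: [461.1, 210.8, 88.4]
tool_rot: [3.14, 0.166, -0.228]
force: [2.7, -0.5, -2.2]
width: 18.9
```

Request:
carry_out:
  series:
    - [[-0.48, -0.31, 0.08, 0.004, 0, 0.024, 1.5], [-0.82, -0.54, 0.14, 0.007, 0, 0.04, 1.5], [-1.05, -0.71, 0.18, 0.009, 0, 0.052, 1.5], [-1.19, -0.82, 0.2, 0.01, 0, 0.059, 1.5], [-1.19, -0.82, 0.2, 0.01, 0, 0.059, 1.5]]

```text
clock: 6.32
eef_pos: [451.5, 221.7, 88.3]
tool_rot: [3.141, 0.166, -0.285]
force: [0.0, -0.1, -2.3]
width: 18.6
```

```bash
python3 - <<'E'
from h import *
for n in("scene","top"):
    d=get_image(n); np.savez(f"{n}6.npz",**d)
d=ld("scene6")
cv2.imwrite("pics/scene6.png",cv2.resize(d["img"][120:240,210:370],None,fx=5,fy=5,interpolation=cv2.INTER_CUBIC))
s=read_state();print(s["eef_pos"],s["tool_rot"],s["clock"],s["force"],s["width"])
print(stay(*onpin(137.5,.165))[:2],stay(*onpin(137.5,.165))[2].as_euler("xyz"))
E
```

```text
[451.45815723 221.52987003  88.23138077] [ 3.14051937  0.16648759 -0.28460718] 6.4167 [ 0.18362858 -0.28720747 -2.54880831] 18.617744242780997
(array([456.03824416, 220.75888863, 108.95208471]), array([452.77735464, 221.72157117,  88.53322475])) [ 3.14159265  0.165      -0.2870665 ]
```

View pics/scene6.png

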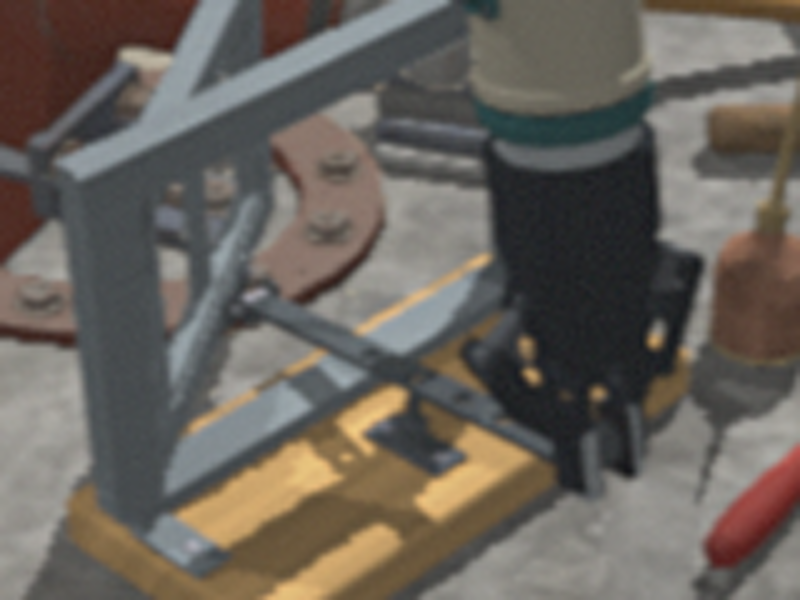

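```bash
python3 - <<'E'
from h import *
s=ld("scene6")
a=cv2.resize(s["img"][180:216,270:330],None,fx=13,fy=13,interpolation=cv2.INTER_CUBIC);cv2.imwrite("pics/hz6.png",cv2.convertScaleAbs(a,alpha=1.6))
q=lambda p:(np.array(proj(s,p))-[270,180]+.5)*13
print("pred pin top, shoulder",q(np.append(P,64))+[13,4],q(np.append(P,48))+[13,4])
th,phi,tau=onpin(137.5,.165)
e=np.array([np.cos(phi),np.sin(phi)]);pv=pivot(th)
for x in(205,175.5,138,133,100): 
    print(x,q(np.append(pv-e*(x*np.cos(tau)-2.5*np.sin(tau)),48+x*np.sin(tau)+2.5))+[12,-4])
E
```

```text
pred pin top, shoulder [299.17801653 240.97321571] [300.63972704 307.23737147]
205 [525.98847901 305.2777603 ]
175.5 [423.26384929 255.556195  ]
138 [297.60616612 194.7343968 ]
133 [281.25147449 186.81827317]
100 [175.57088203 135.66594006]
```

View pics/hz6.png

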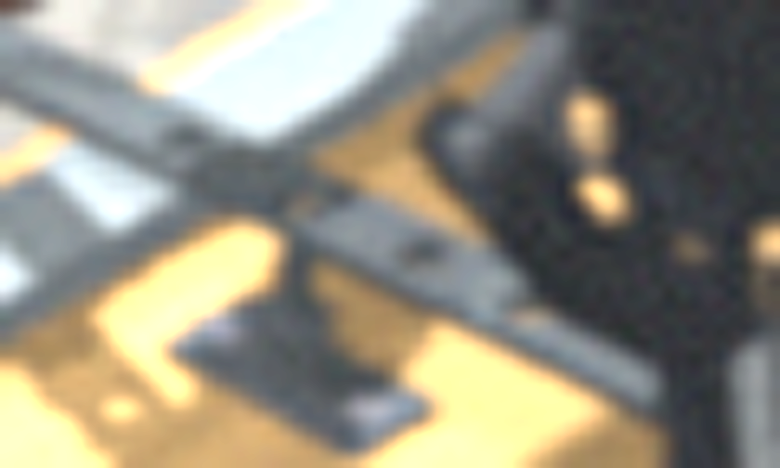

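```bash
cat > go.py <<'E'
from h import *
import sys
# go.py x0 tau0  x,tau ...
def go(st,l):
    p0,R0=stay(*st)[1:]
    for v in l:
        q=stay(*v); r=rel(q[1],q[2],p0,R0); print(np.round(v,4),"ballz %.1f"%q[0][2],list(map(float,r[0])),list(map(float,r[1])))
a=[tuple(map(float,v.split(","))) for v in sys.argv[1:]]
go(onpin(*a[0]),[onpin(*v) for v in a[1:]])
E
python3 go.py 137.5,.165 137.5,.155 137.5,.145 137.5,.137 137.5,.13 137.5,.125
python3 go.py 137.5,.125 137.5,.12 137.5,.115 137.5,.11 137.5,.105 137.5,.1
```

```text
[ 0.6143 -0.286   0.155 ] ballz 106.3 [0.03, 0.01, 0.27] [-0.0, 0.01, -0.001]
[ 0.616 -0.285  0.145] ballz 103.6 [0.06, 0.03, 0.54] [-0.0, 0.02, -0.002]
[ 0.6172 -0.2842  0.137 ] ballz 101.4 [0.08, 0.04, 0.76] [-0.0, 0.028, -0.003]
[ 0.6182 -0.2836  0.13  ] ballz 99.5 [0.1, 0.05, 0.95] [-0.001, 0.035, -0.003]
[ 0.6189 -0.2832  0.125 ] ballz 98.2 [0.12, 0.05, 1.09] [-0.001, 0.04, -0.004]
[ 0.6196 -0.2828  0.12  ] ballz 96.8 [0.01, 0.01, 0.14] [-0.0, 0.005, -0.0]
[ 0.6202 -0.2824  0.115 ] ballz 95.4 [0.02, 0.01, 0.27] [-0.0, 0.01, -0.001]
[ 0.6208 -0.282   0.11  ] ballz 94.1 [0.03, 0.02, 0.41] [-0.0, 0.015, -0.001]
[ 0.6214 -0.2816  0.105 ] ballz 92.7 [0.05, 0.02, 0.55] [-0.0, 0.02, -0.002]
[ 0.622  -0.2813  0.1   ] ballz 91.4 [0.06, 0.03, 0.68] [-0.0, 0.025, -0.002]
```

Request:
carry_out:
  series:
    - [[0.03, 0.01, 0.27, 0, 0.01, -0.001, 1.5], [0.06, 0.03, 0.54, 0, 0.02, -0.002, 1.5], [0.08, 0.04, 0.76, 0, 0.028, -0.003, 1.5], [0.1, 0.05, 0.95, -0.001, 0.035, -0.003, 1.5], [0.12, 0.05, 1.09, -0.001, 0.04, -0.004, 1.5]]

```text
clock: 6.83
eef_pos: [450.5, 221.2, 77.0]
tool_rot: [3.14, 0.126, -0.28]
force: [-2.3, -0.0, -1.1]
width: 19.0
```

Request:
carry_out:
  series:
    - [[0.01, 0.01, 0.07, 0, 0.002, 0, 1.5], [0.01, 0.01, 0.14, 0, 0.005, 0, 1.5]]

```text
clock: 7.0
eef_pos: [450.7, 221.2, 75.8]
tool_rot: [3.14, 0.121, -0.28]
force: [-4.1, 0.3, 0.8]
width: 18.6
```

Request:
carry_out:
  series:
    - [[0.01, 0, 0.07, 0, 0.002, 0, 1.5], [0.01, 0, 0.13, 0, 0.005, 0, 1.5]]

```text
clock: 7.17
eef_pos: [450.8, 221.2, 74.8]
tool_rot: [3.14, 0.116, -0.281]
force: [-5.2, 0.7, 3.6]
width: 19.0
```

```bash
python3 - <<'E'
from h import *
s=read_state();print(s["eef_pos"],s["force"],stay(*onpin(137.5,.115))[1])
E
python3 go.py 137.5,.115 137.5,.122 138.5,.124 139.5,.124
python3 go.py 139.5,.124 139.5,.12 139.5,.115 139.5,.11
```

```text
[450.78064904 221.18711821  74.78514607] [-5.18284361  0.67703424  3.64129095] [451.90009087 221.31086762  74.88638382]
[ 0.6193 -0.2829  0.122 ] ballz 97.3 [-0.01, -0.01, -0.19] [0.0, -0.007, 0.001]
[ 0.6269 -0.2783  0.124 ] ballz 97.9 [0.08, 0.06, -0.26] [-0.0, -0.009, -0.004]
[ 0.6348 -0.2734  0.124 ] ballz 97.9 [0.18, 0.12, -0.27] [-0.001, -0.009, -0.009]
[ 0.6354 -0.2731  0.12  ] ballz 96.8 [0.01, 0.0, 0.11] [-0.0, 0.004, -0.0]
[ 0.636  -0.2727  0.115 ] ballz 95.4 [0.02, 0.01, 0.25] [-0.0, 0.009, -0.001]
[ 0.6366 -0.2723  0.11  ] ballz 94.1 [0.03, 0.02, 0.38] [-0.0, 0.014, -0.001]
```

Request:
carry_out:
  series:
    - [[-0.01, -0.01, -0.19, 0, -0.007, 0.001, 1.5], [0.08, 0.06, -0.26, 0, -0.009, -0.004, 1.5], [0.18, 0.12, -0.27, 0, -0.009, -0.009, 1.5], [0.18, 0.12, -0.27, 0, -0.009, -0.009, 1.5]]

```text
clock: 7.5
eef_pos: [454.1, 219.0, 77.2]
tool_rot: [-3.141, 0.122, -0.272]
force: [-1.0, 0.6, -0.5]
width: 19.2
```

Request:
carry_out:
  series:
    - [[0.01, 0, 0.11, 0, 0.004, 0, 1.5], [0.02, 0.01, 0.25, 0, 0.009, -0.001, 1.5]]

```text
clock: 7.67
eef_pos: [454.0, 219.1, 74.6]
tool_rot: [-3.141, 0.113, -0.272]
force: [-0.9, 0.4, -2.1]
width: 18.7
```

Request:
carry_out:
  series:
    - [[0.01, 0.01, 0.07, 0, 0.002, 0, 1.5], [0.01, 0.01, 0.13, 0, 0.005, 0, 1.5]]

```text
clock: 7.83
eef_pos: [453.8, 219.1, 73.3]
tool_rot: [-3.141, 0.108, -0.271]
force: [0.6, -0.0, -1.5]
width: 18.9
```

Request:
carry_out:
  series:
    - [[0.01, 0.01, 0.07, 0, 0.002, 0, 1.5], [0.02, 0.01, 0.13, 0, 0.005, 0, 1.5]]

```text
clock: 8.0
eef_pos: [453.6, 219.1, 72.1]
tool_rot: [-3.141, 0.103, -0.271]
force: [1.2, 0.1, -1.5]
width: 18.4
```

```bash

python3 go.py 139.5,.105 139.5,.1 139.5,.095 139.5,.09 139.5,.085 139.5,.08
python3 go.py 139.5,.08 139.5,.075 139.5,.07 139.5,.065 139.5,.06 139.5,.055
python3 go.py 139.5,.055 139.5,.05 139.5,.045 139.5,.04 139.5,.035 139.5,.03
python3 go.py 139.5,.03 139.5,.025 139.5,.02 139.5,.015 139.5,.01 139.5,.005

```

```text
[ 0.6378 -0.2716  0.1   ] ballz 91.4 [0.01, 0.0, 0.14] [-0.0, 0.005, -0.0]
[ 0.6383 -0.2713  0.095 ] ballz 90.0 [0.02, 0.01, 0.27] [-0.0, 0.01, -0.001]
[ 0.6389 -0.271   0.09  ] ballz 88.7 [0.03, 0.01, 0.41] [-0.0, 0.015, -0.001]
[ 0.6393 -0.2707  0.085 ] ballz 87.3 [0.04, 0.02, 0.55] [-0.0, 0.02, -0.001]
[ 0.6398 -0.2704  0.08  ] ballz 85.9 [0.05, 0.02, 0.68] [-0.0, 0.025, -0.002]
[ 0.6402 -0.2701  0.075 ] ballz 84.6 [0.01, 0.0, 0.14] [-0.0, 0.005, -0.0]
[ 0.6406 -0.2699  0.07  ] ballz 83.2 [0.02, 0.01, 0.27] [-0.0, 0.01, -0.001]
[ 0.641  -0.2696  0.065 ] ballz 81.8 [0.03, 0.01, 0.41] [-0.0, 0.015, -0.001]
[ 0.6414 -0.2694  0.06  ] ballz 80.5 [0.03, 0.01, 0.55] [-0.0, 0.02, -0.001]
[ 0.6417 -0.2692  0.055 ] ballz 79.1 [0.04, 0.02, 0.69] [-0.0, 0.025, -0.001]
[ 0.642 -0.269  0.05 ] ballz 77.7 [0.01, 0.0, 0.14] [-0.0, 0.005, -0.0]
[ 0.6422 -0.2689  0.045 ] ballz 76.4 [0.01, 0.0, 0.27] [-0.0, 0.01, -0.0]
[ 0.6425 -0.2687  0.04  ] ballz 75.0 [0.02, 0.01, 0.41] [-0.0, 0.015, -0.0]
[ 0.6427 -0.2686  0.035 ] ballz 73.6 [0.03, 0.01, 0.55] [-0.0, 0.02, -0.001]
[ 0.6429 -0.2685  0.03  ] ballz 72.2 [0.04, 0.01, 0.69] [-0.0, 0.025, -0.001]
[ 0.643  -0.2684  0.025 ] ballz 70.9 [0.0, 0.0, 0.14] [-0.0, 0.005, -0.0]
[ 0.6431 -0.2683  0.02  ] ballz 69.5 [0.01, 0.0, 0.27] [-0.0, 0.01, -0.0]
[ 0.6432 -0.2683  0.015 ] ballz 68.1 [0.01, 0.0, 0.41] [-0.0, 0.015, -0.0]
[ 0.6433 -0.2682  0.01  ] ballz 66.7 [0.02, 0.0, 0.55] [-0.0, 0.02, -0.0]
[ 0.6434 -0.2682  0.005 ] ballz 65.4 [0.03, 0.0, 0.69] [-0.0, 0.025, -0.0]
```

Below the peg top without resistance: the hole is over the peg. Continuing down in short checked steps.

Request:
carry_out:
  series:
    - [[0.01, 0, 0.07, 0, 0.002, 0, 1.5], [0.01, 0, 0.14, 0, 0.005, 0, 1.5], [0.02, 0.01, 0.27, 0, 0.01, -0.001, 1.5]]

```text
clock: 8.25
eef_pos: [453.2, 219.0, 69.3]
tool_rot: [-3.141, 0.094, -0.27]
force: [0.8, -0.3, -0.5]
width: 18.3
```

```bash
python3 - <<'E'
from h import *
s=read_state();print(s["eef_pos"],s["force"],s["width"],stay(*onpin(139.5,.095))[1])
d=get_image("scene");np.savez("scene7.npz",**d)
a=cv2.resize(d["img"][180:216,270:330],None,fx=13,fy=13,interpolation=cv2.INTER_CUBIC);cv2.imwrite("pics/hz7.png",cv2.convertScaleAbs(a,alpha=1.6))
E
```

```text
[453.21298099 219.03521706  69.33710074] [ 0.81525739 -0.31287812 -0.52534828] 18.34534114398321 [453.21401831 219.36314878  69.40691418]
```

View pics/hz7.png

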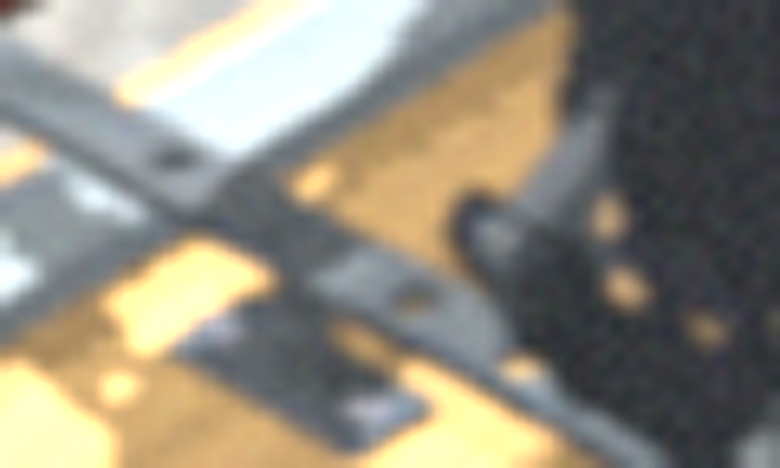

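Request:
carry_out:
  series:
    - [[0.01, 0, 0.14, 0, 0.005, 0, 1.5], [0.02, 0, 0.27, 0, 0.01, 0, 1.5], [0.03, 0.01, 0.41, 0, 0.015, -0.001, 1.5]]

```text
clock: 8.55
eef_pos: [452.7, 218.9, 65.0]
tool_rot: [-3.141, 0.079, -0.269]
force: [0.6, -0.9, -1.6]
width: 18.7
```

Request:
carry_out:
  series:
    - [[0.01, 0, 0.14, 0, 0.005, 0, 1.5], [0.02, 0.01, 0.27, 0, 0.01, 0, 1.5], [0.03, 0.01, 0.41, 0, 0.015, -0.001, 1.5]]

```text
clock: 8.8
eef_pos: [452.5, 218.9, 60.9]
tool_rot: [-3.141, 0.065, -0.268]
force: [0.3, 0.2, -1.1]
width: 18.8
```

Request:
carry_out:
  series:
    - [[0.01, 0, 0.14, 0, 0.005, 0, 1.5], [0.01, 0, 0.27, 0, 0.01, 0, 1.5], [0.02, 0.01, 0.41, 0, 0.015, 0, 1.5]]

```text
clock: 9.05
eef_pos: [452.3, 218.8, 56.8]
tool_rot: [-3.141, 0.05, -0.268]
force: [-0.6, -0.1, -2.1]
width: 18.7
```

Request:
carry_out:
  series:
    - [[0.01, 0, 0.14, 0, 0.005, 0, 1.5], [0.01, 0, 0.27, 0, 0.01, 0, 1.5], [0.02, 0.01, 0.41, 0, 0.015, 0, 1.5]]

```text
clock: 9.3
eef_pos: [452.2, 218.8, 52.7]
tool_rot: [-3.141, 0.035, -0.268]
force: [-0.5, 0.5, -1.6]
width: 19.0
```

Request:
carry_out:
  series:
    - [[0.01, 0, 0.14, 0, 0.005, 0, 1.5], [0.01, 0, 0.27, 0, 0.01, 0, 1.5], [0.02, 0, 0.41, 0, 0.015, 0, 1.5]]

```text
clock: 9.55
eef_pos: [452.2, 218.8, 48.6]
tool_rot: [-3.141, 0.02, -0.268]
force: [-0.7, 2.4, -1.5]
width: 18.7
```

Request:
carry_out:
  series:
    - [[0, 0, 0.09, 0, 0.003, 0, 1.5], [0.01, 0, 0.18, 0, 0.006, 0, 1.5], [0.01, 0, 0.27, 0, 0.01, 0, 1.5]]

```text
clock: 9.8
eef_pos: [452.2, 218.7, 45.9]
tool_rot: [-3.141, 0.01, -0.268]
force: [-1.4, 1.0, -1.6]
width: 19.0
```

Request:
carry_out:
  series:
    - [[0, 0, 0.05, 0, 0.002, 0, 1.5], [0, 0, 0.1, 0, 0.004, 0, 1.5]]

```text
clock: 9.97
eef_pos: [452.2, 218.7, 45.0]
tool_rot: [-3.141, 0.006, -0.268]
force: [-3.0, 0.3, -0.9]
width: 18.9
```

Request:
carry_out:
  series:
    - [[0, 0, 0.05, 0, 0.002, 0, 1.5], [0, 0, 0.1, 0, 0.004, 0, 1.5], [0, 0, 0.1, 0, 0.004, 0, 1.5]]

```text
clock: 10.22
eef_pos: [452.3, 218.7, 44.0]
tool_rot: [-3.141, 0.002, -0.268]
force: [-2.0, 0.3, -0.8]
width: 18.7
```

Request:
carry_out:
  series:
    - [[0, 0, 0.04, 0, 0.001, 0, 1.5], [0, 0, 0.07, 0, 0.002, 0, 1.5]]

```text
clock: 10.38
eef_pos: [452.6, 218.7, 43.4]
tool_rot: [-3.141, -0.0, -0.268]
force: [-3.7, 0.9, -0.2]
width: 19.1
```

Request:
carry_out:
  series:
    - [[-0.03, 0, 0.02, 0, 0, 0, 1.5], [-0.05, 0, 0.04, 0, 0, 0, 1.5], [-0.05, 0, 0.04, 0, 0, 0, 1.5]]

```text
clock: 10.63
eef_pos: [452.6, 218.8, 43.2]
tool_rot: [-3.141, -0.001, -0.268]
force: [-1.5, 0.6, 1.6]
width: 18.9
```

Request:
carry_out:
  series:
    - [[0, 0, 0, 0, 0, 0, 2.1], [0, 0, 0, 0, 0, 0, 2.4], [0, 0, 0, 0, 0, 0, 3], [0, 0, 0, 0, 0, 0, 4], [0, 0, 0, 0, 0, 0, 4.5]]

```text
clock: 11.05
eef_pos: [452.7, 218.8, 43.1]
tool_rot: [-3.141, -0.001, -0.268]
force: [0.1, -0.5, -0.9]
width: 44.7
```

```bash
python3 - <<'E'
from h import *
s=read_state();print(s["eef_pos"],s["force"],s["width"])
d=get_image("scene");np.savez("scene8.npz",**d)
a=cv2.resize(d["img"][160:240,240:360],None,fx=6.5,fy=6.5,interpolation=cv2.INTER_CUBIC);cv2.imwrite("pics/hz8.png",cv2.convertScaleAbs(a,alpha=1.4))
E
```

```text
[452.68895274 218.75985854  43.07126771] [ 0.07334048 -0.50156494 -0.93031139] 44.66778476603174
```

View pics/hz8.png

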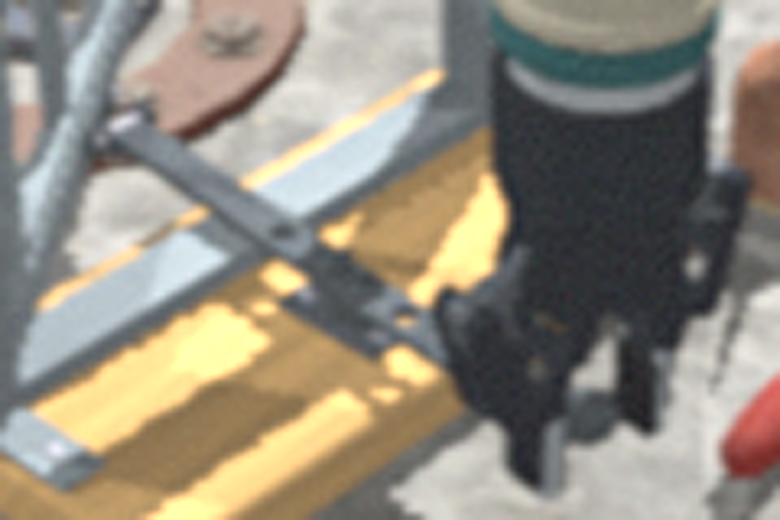

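Request:
carry_out:
  series:
    - [[0, 0, -1, 0, 0, 0, 4.5], [0, 0, -3, 0, 0, 0, 4.5], [0, 0, -6, 0, 0, 0, 4.5], [0, 0, -10, 0, 0, 0, 4.5], [0, 0, -14, 0, 0, 0, 4.5]]

```text
clock: 11.52
eef_pos: [451.4, 218.3, 184.7]
tool_rot: [3.141, 0.001, -0.268]
force: [0.9, 1.2, -0.9]
width: 44.8
```

Request:
carry_out:
  series:
    - [[0, 3.5, -1, 0, 0, 0, 4.5], [0, 7, -2, 0, 0, 0, 4.5], [0, 11, -3, 0, 0, 0, 4.5], [0, 15, -4, 0, 0, 0, 4.5], [0, 18, -5, 0, 0, 0, 4.5]]

```text
clock: 11.93
eef_pos: [402.8, 42.2, 234.0]
tool_rot: [-3.141, -0.0, -0.27]
force: [1.5, -0.2, -0.2]
width: 45.2
```

```bash
python3 - <<'E'
from h import *
s=read_state();print(s["eef_pos"],s["force"],s["width"])
for n in("scene","top"):
    d=get_image(n);np.savez(n+"9.npz",**d)
    cv2.imwrite(f"pics/{n}9.png",d["img"])
d=ld("scene9");a=cv2.resize(d["img"][150:240,220:340],None,fx=6.5,fy=6.5,interpolation=cv2.INTER_CUBIC);cv2.imwrite("pics/hz9.png",cv2.convertScaleAbs(a,alpha=1.4))
E
```

```text
[402.76584327  42.19743488 234.01602118] [ 1.51425062 -0.17479212 -0.15091895] 45.18646774327523
```

View pics/hz9.png

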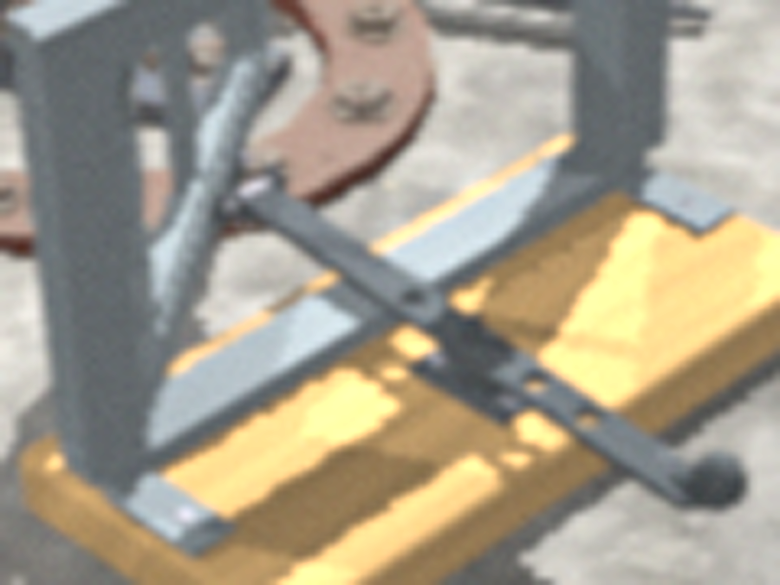

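View pics/top9.png

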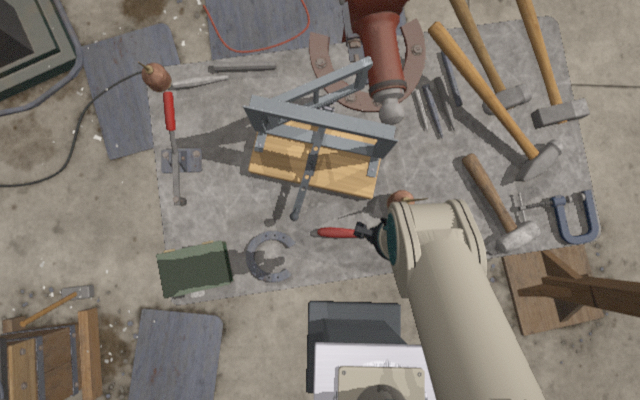

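```bash
python3 - <<'E'
from h import *
t=ld("top9");s=ld("scene9")
S=lambda x,y:(220+(x+.5)/6.5-.5,150+(y+.5)/6.5-.5)
a=cv2.resize(t["img"][140:225,285:330],None,fx=7,fy=7,interpolation=cv2.INTER_CUBIC);cv2.imwrite("pics/tz9.png",a)
for p in[(300,220),(360,260),(410,280),(560,395),(610,430),(650,460)]:
    u,v=S(*p);z=np.median(s["z_map"][int(round(v))-1:int(round(v))+1,int(round(u))-1:int(round(u))+1]);c,r=ray(s,u,v);print("bar top depth",np.round(c+r*z,1))
b=S(716,480);print(onz(s,*b,64),stay(*onpin(138.5))[0])
E
```

```text
bar top depth [687.8 150.8  49.9]
bar top depth [648.3 164.1  52.9]
bar top depth [624.  164.2  52.5]
bar top depth [534.7 193.8  51.3]
bar top depth [507.5 201.8  51.3]
bar top depth [486.1 208.2  50.6]
[451.81007137 219.50476859  64.        ] [452.15782973 219.91312096  64.        ]
```

View pics/tz9.png

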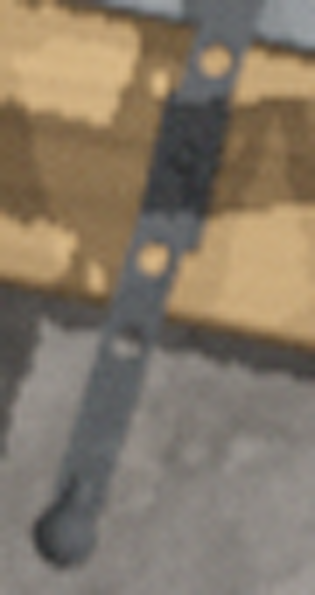

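```bash
python3 - <<'E'
from cell import *
print(read_state()["force"]); print(finish_job())
E
```

```text
[ 0.02398269  0.31779018 -0.08604748]
the job is handed in; nothing more can be done
None
```

The stay is now on the pin by its third hole, the window stands part open, and I have let go and handed the job in. It took about 12 s of robot time.

- **Moves:** I took the stay by its ball, tipped it clear of the pin and drew the window in with it. The first try down touched the top of the peg lightly, with about 6 N at the ball (around 12 N at the pin). I lifted off again, moved about 2 mm outward, and the hole then dropped over the peg freely. I lowered it in small steps until it rested on the shoulder, opened the fingers and backed away.
- **Final pictures:** Two holes show between the pin and the ball and one on the far side, so it is the third hole that is on the pin. Depth readings put the top of the bar at 50–53 mm along its length (53 mm expected), so it is level to within camera error. The ball is within 1 mm of where I calculated it should be.
- **Clearances:** The gripper is clear of everything, with wrist force near zero. The horseshoe and file handle lie where they were. The arm partly hid the oil can in the last top view, but the path stayed clear of it.
- **What disagreed:**
  - The camera readings of the third hole's place along the bar varied from about 135 to 141 mm, so I felt for it. It went on at a commanded 139.5 mm.
  - The gripper read 19 mm on the 22 mm ball, probably the pads giving, but it held without slipping.

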